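# Empty the dedusting unit's catch tray, then unlatch and lift out its filter cassette

## Task

The dedusting unit has finished its run: first move both finished prints, the orange gear and the black bracket, from its catch tray into the blue bin, so that no dust falls on them. Then pinch the two orange catches on top of the unit towards each other, lift the filter cassette straight up out of its well and finish while still holding it there by both pinched catches, upright and still over the unit with its bottom at least 3 cm above the unit's top; do not let go or put it down. Leave the red cutters and the scraper where they lie.

Things in the scene. Friction and masses are not known exactly. Their poses are not given: they have to be found in the camera images.
- deduster: Fixed white dedusting unit. Origin on the bench under the housing's centre; x to its back (away from the robot), y to its left, z up. Housing 120 (x) x 174 (y) mm, dark top at z = 95 mm with the filter well in its middle. In front (x = -60 to -224, y = -104 to 104 mm) the catch tray: floor z = 4 mm, rim z = 14 mm; a steel chute slopes from the housing to the tray floor at x = -95 mm.
- cassette: Black filter cassette, 0.23 kg, latched in the well. Origin: centre of its underside, 25 mm above the bench when seated, axes as the unit's. 90 (x) x 50 (y) mm, 70 mm deep below a 5 mm flange resting on the unit's top; 1.5 mm play. Two orange catches stand opposed along y, a 24 mm core between. Their noses hook under the unit's top until both are pressed in over 5 mm. Rises 70 mm to be out.
- catch_left (a joint): How far the +y catch is pressed in towards the middle: 0 = out (latched), 0.007 m = fully in. A spring pushes it out with 3 N at 0 and 6.5 N fully in. It springs back when let go.
- catch_right (a joint): The same for the -y catch.
- catch_left_pad (a point): Centre of the upright, ribbed outer face of the +y catch's orange pad, 93 mm above the cassette's origin; 29 mm from the cassette's middle plane when out, 22 mm fully in. Pad 34 mm wide (x), 32 mm high, from 2 to 34 mm above the flange; it looks to the cassette's +y.
- catch_right_pad (a point): The same on the -y catch; its face looks to the cassette's -y. Over both pads: 58 mm when out, 44 mm when pinched fully.
- gear: Orange printed gear, 52 mm diameter, 10 mm thick, 20 g, lying flat in the catch tray, on either side. Origin at the centre of its underside.
- bracket: Black printed L bracket, 30 g, standing on its base plate in the catch tray, beside the gear. Origin at the centre of the underside of the base, 36 (x) x 56 (y) x 5 mm; the upright plate, 36 mm wide (x), 5 mm thick, up to z = 45 mm, stands at the base's -y end (y = -28 to -23 mm), nearer the housing. Grip the upright over its 36 mm width.
- bin: Blue open stacking bin, 0.35 kg, on the bench to the left or right of the unit. Origin at the centre of its underside; outside 180 (x) x 140 (y) mm, inside 172 x 132 mm, floor 4 mm thick, back and sides 50 mm high; the front (-x end) only 30 mm high.
- cutters: Red flush cutters lying on the bench on the other side from the bin, 41 x 136 x 11 mm; origin at the centre of the underside, length along y. Leave alone.
- scraper: Scraper with an orange handle lying on the bench behind on the left, 43 x 144 x 13 mm; origin at the centre of the underside, length along y. Leave alone.
There are look-alikes about, which are no part of the job. Leave any yellow look-alike of the bracket alone. Of the things that look like the gear, take the one that is farthest to the robot's right at the start.

How it is judged:
By the outcome, as a careful person would: the job done as asked, in the order asked, and still so for the second after the job is handed in, while the arm keeps its last pose, push and grip.
It also fails if it takes over 67 s, if anything falls off the work surface, if the arm or the gripper's body presses on something with over 40 N, if the wrist force passes 120 N, or if a joint passes its speed limit or range.

## Robot

A 6-joint arm with a two-finger parallel gripper is mounted at the origin on a cart in front of the work surface, level with it; the furniture and walls round the work are solid. World frame = base frame: x ahead of the robot, y to its left, z up, the work surface at z = 0. Lengths are in m, angles in rad, forces in N, time in s.
With the tool pointing down it reaches from about 0.375 to 0.925 m from the base axis. Payload 5.7 kg.
Tool frame: the origin (TCP) lies at the very end of the fingers, on their centre line; the grasp point (between the pads) lies ctrl.tcp_to_grasp behind it (ctrl.tcp_to_grasp is the distance from the TCP to the grasp point, in m); z points along the fingers, y is the line along which they close (so a half turn about z gives the same grasp; the last joint's range is limited). The gripper opens to 88 mm and grips with 3 to 60 N. Pads are 20 mm wide; open, the fingers measure 115 mm over their backs; the gripper's body (75 mm by 178 mm) begins 61 mm behind the grasp point.
Start: joints at [-1.334, 0.359, 1.51, -0, 1.272, -0.115], TCP at [0.207, -0.563, 0.223] pointing down, gripper open.
Joint ranges: [-2.97, 2.97], [-1.01, 2.36], [0.21, 2.38], [-0.96, 4.11], [0.2, 2.71], [-2.98, 2.98]. Speed limits (rad/s): [2.39, 2.39, 3.14, 3.14, 3.14, 3.14].

## Interface

Orientations are given as a rotation vector (axis times angle).
In Python, from rig import ctrl, eyes, workorder gives the robot as it stands. The module is installed in compiled form; this text tells all that it offers.
- The arm moves only by the tool send_rows, never from a script. Its argument "series" is a list of rows, each a list of 7 numbers: the shift along the tool's x, y, z in mm, then the turn, a rotation vector about the tool's x, y, z in degrees, then the finger opening in mm, from 0 to 87.8. A call has 1 to 5 rows; each row shifts and turns the commanded pose from where the row before left it, along the tool's axes as they then stand; what a row does not reach is not made up. A row lasts 1/10 s, in which the tool goes at most 50 mm and 8.59 degrees, less where a joint would pass 70% of its speed; a pose out of reach is approached as far as the arm can. A call with a gripper value outside its range is refused whole. The fingers move at their own pace and stop on an object; "grip_force" is the grip in N (left out, the last holds). Time passes only in rows, so rows that do not move let the fingers close. It gives the time, the measured TCP pose, the force, the opening and the grip force at its end, in the units of the state.
- ctrl.sense(): the state, without advancing time (a new reading comes with each control period).
- eyes.grab_frame(name): name is "scene" or "side" or "wrist"; returns the picture (480x640x3 uint8, red, green, blue); there is no depth.
- eyes.camera_model(name): a dict with "K" (3x3 intrinsics, pixels), "origin" and "orientation" of the camera in the world. Camera axes: x right, y down, z forward; pixel columns grow to the right and rows downward; lengths in m; the calibration is good to about 2 mm. A picture is of the moment at which its call begins: read the wrist's pose just before it. camera_model takes no time and is no camera call; for the wrist camera it gives the pose at the moment of the call.
- workorder.job_done(): hands the job in; it is judged then, once.
The state is a dict: "time": time; "joint_positions": joint angles; "joint_vel": joint speeds; "joint_efforts": joint torques, N m; "ee_pos": TCP position; "tool_rot": TCP orientation; "wrist_force": force on the tool from outside, world axes, zero at the start; "ft_torque": the same for the moment, N m; "finger_gap": finger opening in m; "gripper_force": force on a finger pad.
Only numpy, scipy, OpenCV 4.12 (cv2) and the standard library are available. Lean on these libraries where they do the work, as an engineer would, in place of code of your own. Each camera call takes 0.05 s, during which the arm holds its last target. There are 200 camera calls.

## Working session

There is one attempt and no reset: what is moved stays moved. The work goes in short steps, Python scripts to look and compute and a tool call to move; the robot and the scene stay as the last step left them, time stands still between calls to the robot, and variables do not carry over. Pictures are saved under pics/ and viewed, at most 12 in all, crops included, and the job is handed in when it is done.

Besides the shell and the picture viewer there is one more tool, called by a JSON object that holds its "method" and its "body". send_rows: Moves the arm, as the interface text tells. Its arguments: {"type":"object","properties":{"series":{"type":"array","items":{"type":"array","items":{"type":"number"}}},"grip_force":{"type":"number"}},"required":["series"]}

```bash
mkdir -p pics; python3 - <<'E'
from rig import ctrl, eyes
import cv2,numpy as np
print(ctrl.tcp_to_grasp, ctrl.sense())
for n in ("scene","side"):
    im=eyes.grab_frame(n); cv2.imwrite(f"pics/{n}0.png",im[:,:,::-1])
    m=eyes.camera_model(n); print(n,m)
E
```

```text
0.0187 {'time': 0.0, 'joint_positions': array([-1.33412113e+00,  3.59544148e-01,  1.51143354e+00,  4.15981630e-06,
        1.27246043e+00, -1.15087680e-01]), 'joint_vel': array([ 0.00151593,  0.00010116, -0.00026338,  0.00162369, -0.00036484,
       -0.00139931]), 'joint_efforts': array([ 5.36556672e-05, -5.15375590e+01, -2.70724028e+01,  6.73077931e-02,
        3.47946072e-02, -1.13203005e-04]), 'ee_pos': array([ 0.20657216, -0.56259222,  0.22178585]), 'tool_rot': array([-3.09131279e+00, -5.49379199e-01,  1.69791448e-04]), 'wrist_force': array([-0.92386807,  0.00455006, -0.79374213]), 'ft_torque': array([-0.03297643,  0.01056379, -0.01196982]), 'gripper_force': 0.0, 'finger_gap': 0.08798797677463219}
scene {'K': array([[590.85499193,   0.        , 318.98848524],
       [  0.        , 590.85499193, 226.50652963],
       [  0.        ,   0.        ,   1.        ]]), 'origin': array([0.22087977, 0.68236989, 1.04064535]), 'orientation': array([-0.58281178,  2.78271024, -0.96279487])}
side {'K': array([[506.10210932,   0.        , 322.63255059],
       [  0.        , 506.10210932, 240.58023215],
       [  0.        ,   0.        ,   1.        ]]), 'origin': array([0.02428739, 0.82712688, 0.61618266]), 'orientation': array([-0.63306212,  2.3947584 , -1.41043082])}
```

View pics/scene0.png

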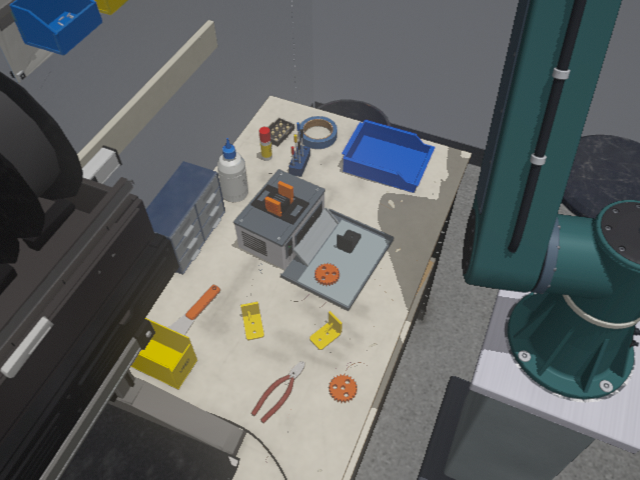

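View pics/side0.png

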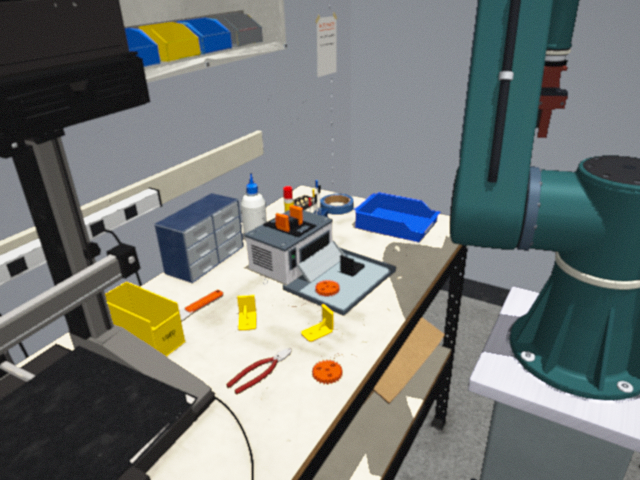

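Scene view: the gear candidates are the tray gear at (327,273) and a decoy on the bench at (343,388). The bracket candidates are the black one at (348,240) and yellow decoys at (252,320) and (327,330). The bin is at (388,155). The robot's right is up in the image, so I choose the tray gear and the black bracket, and check them in a crop.

```bash
cat > h.py <<'E'
from rig import ctrl, eyes
import cv2,numpy as np
from scipy.spatial.transform import Rotation as R
def onplane(m,px,z):
    px=np.atleast_2d(px).astype(float)
    d=np.c_[px,np.ones(len(px))]@np.linalg.inv(m["K"]).T@R.from_rotvec(m["orientation"]).as_matrix().T
    return m["origin"]+d*((z-m["origin"][2])/d[:,2])[:,None]
def proj(m,P):
    c=(np.atleast_2d(P)-m["origin"])@R.from_rotvec(m["orientation"]).as_matrix()
    u=c@m["K"].T; return u[:,:2]/u[:,2:]
def blobs(im,lo,hi,amin=40):
    h=cv2.cvtColor(im,cv2.COLOR_RGB2HSV); mk=cv2.inRange(h,lo,hi)
    n,l,s,c=cv2.connectedComponentsWithStats(mk)
    return [(c[i].round(1),s[i]) for i in range(1,n) if s[i][4]>amin],l
E
python3 - <<'E'
from h import *
im=cv2.imread("pics/scene0.png")
c=im[110:320,225:445]; cv2.imwrite("pics/crop1.png",cv2.resize(c,None,fx=2.8,fy=2.8,interpolation=cv2.INTER_CUBIC))
m=eyes.camera_model("scene"); 
b,_=blobs(im[:,:,::-1],(5,150,100),(16,255,255))
for c,s in b: print(c,s, onplane(m,c,.01)[0].round(3),onplane(m,c,.118)[0].round(3))
E
```

```text
[285.7 189.7] [278 181  15  21 171] [ 0.669 -0.128  0.01 ] [ 0.622 -0.043  0.118]
[273.  205.4] [265 197  17  19 180] [ 0.674 -0.073  0.01 ] [0.627 0.006 0.118]
[326.7 273.4] [315 264  24  20 294] [0.488 0.049 0.01 ] [0.46  0.115 0.118]
[201.6 302.8] [186 285  33  34 336] [0.691 0.215 0.01 ] [0.642 0.264 0.118]
[342.6 387.8] [330 376  26  25 425] [0.362 0.268 0.01 ] [0.348 0.311 0.118]
```

View pics/crop1.png

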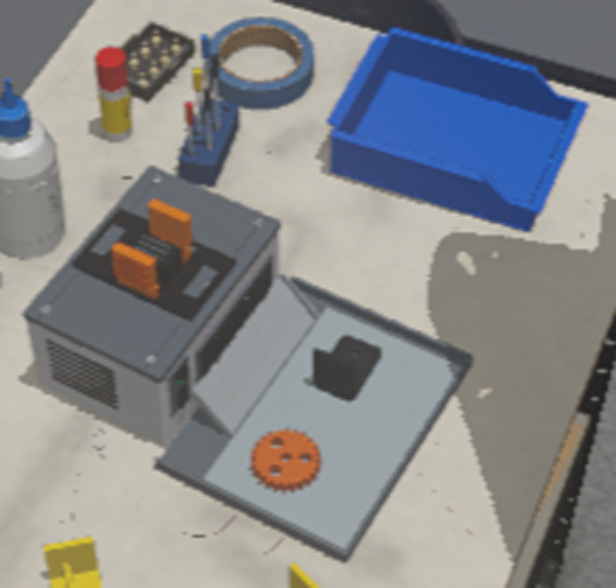

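```bash
python3 - <<'E'
from h import *
m=eyes.camera_model("scene")
f=lambda p,z: onplane(m,np.array(p)/2.8+[225,110]-0.3,z)[:,:2]
T=f([(278,222),(162,375),(28,315),(152,168)],.095)
print("housing",T.round(3),T.mean(0).round(4))
a=((T[2]-T[1])+(T[3]-T[0]));print(np.degrees(np.arctan2(a[1],a[0])), [np.linalg.norm(T[i]-T[i-1]).round(3) for i in range(4)])
b=T[1]-T[0]+T[2]-T[3];print(np.degrees(np.arctan2(b[1],b[0]))-90)
Y=f([(470,358),(345,557),(158,465),(290,280)],.014)
print("tray",Y.round(3),Y.mean(0).round(4)); a=((Y[2]-Y[1])+(Y[3]-Y[0]));print(np.degrees(np.arctan2(a[1],a[0])))
print("bin rims", f([(390,30),(330,122)],.05).round(3), f([(583,100),(530,228)],.03).round(3))
print("bin floor", f([(380,75),(340,135),(540,200)],.004).round(3))
print("bracket bottom corners", f([(345,398),(315,380),(380,360)],.004).round(3),"top", f([(314,345),(352,340),(380,345)],.049).round(3))
E
```

```text
housing [[ 0.557 -0.096]
 [ 0.575  0.071]
 [ 0.689  0.061]
 [ 0.671 -0.108]] [ 0.6229 -0.0179]
-5.704958212008461 [np.float64(0.114), np.float64(0.168), np.float64(0.114), np.float64(0.17)]
-6.02609759842322
tray [[ 0.393 -0.092]
 [ 0.415  0.112]
 [ 0.571  0.095]
 [ 0.552 -0.108]] [0.4828 0.0017]
-6.124292966383779
bin rims [[ 0.573 -0.382]
 [ 0.578 -0.254]] [[ 0.393 -0.385]
 [ 0.389 -0.225]]
bin floor [[ 0.576 -0.371]
 [ 0.58  -0.286]
 [ 0.396 -0.282]]
bracket bottom corners [[ 0.47  -0.024]
 [ 0.498 -0.031]
 [ 0.458 -0.069]] top [[ 0.499 -0.03 ]
 [ 0.474 -0.046]
 [ 0.453 -0.05 ]]
```

The crop confirms the gear and the black bracket in the tray. The unit is at about (0.623,-0.018) with a yaw of -6°, and the bin centre is at about (0.485,-0.31). Now I move above the tray for a wrist look.

{"method": "send_rows", "body": {"series": [[29,-29,-7,0,0,0,87],[29,-29,-7,0,0,0,87],[29,-29,-7,0,0,0,87],[29,-29,-7,0,0,0,87],[29,-29,-7,0,0,0,87]]}}

```text
time: 0.6
ee_pos: [0.2931, -0.3754, 0.2575]
tool_rot: [-3.092, -0.549, 0.0]
wrist_force: [1.3, -0.3, -0.0]
finger_gap: 0.0868
gripper_force: 0.0
```

{"method": "send_rows", "body": {"series": [[29,-29,-7,0,0,0,87],[29,-29,-7,0,0,0,87],[29,-29,-7,0,0,0,87],[29,-29,-7,0,0,0,87],[29,-29,-7,0,0,0,87]]}}

```text
time: 1.1
ee_pos: [0.3792, -0.1893, 0.2928]
tool_rot: [-3.093, -0.549, 0.0]
wrist_force: [1.7, -0.9, 0.7]
finger_gap: 0.0868
gripper_force: 0.0
```

{"method": "send_rows", "body": {"series": [[29,-29,-7,0,0,0,87],[29,-29,-7,0,0,0,87],[29,-29,-7,0,0,0,87],[29,-29,-7,0,0,0,87],[29,-29,-7,0,0,0,87]]}}

```text
time: 1.6
ee_pos: [0.4653, -0.0032, 0.3278]
tool_rot: [-3.093, -0.55, 0.001]
wrist_force: [-0.1, -1.2, -0.0]
finger_gap: 0.0872
gripper_force: 0.0
```

{"method": "send_rows", "body": {"series": [[0,0,0,0,0,6.5,87],[0,0,0,0,0,6.5,87],[0,0,0,0,0,6.5,87],[0,0,0,0,0,6.5,87],[0,0,0,0,0,0,87]]}}

```text
time: 2.1
ee_pos: [0.4649, -0.0048, 0.3273]
tool_rot: [-3.137, 0.161, 0.001]
wrist_force: [-0.1, -0.3, -0.2]
finger_gap: 0.0869
gripper_force: 0.0
```

```bash
cat >> h.py <<'E'
def yawdeg(rv):
    x=R.from_rotvec(rv).as_matrix()[:,0]; return np.degrees(np.arctan2(x[1],x[0]))
def delta(p,yaw=None):
    "tool-axis shift in mm to world p, from the measured pose; then turn about tool z"
    s=ctrl.sense(); M=R.from_rotvec(s["tool_rot"]).as_matrix()
    print("pos",s["ee_pos"].round(4),"yaw",yawdeg(s["tool_rot"]).round(2),"t",s["time"],"shift mm",((np.array(p)-s["ee_pos"])@M*1000).round(1))
    if yaw is not None: print("turn z", round(float((yawdeg(s["tool_rot"])-yaw+180)%360-180),2))
E
python3 - <<'E'
from h import *
delta([.475,0,.3],-6)
m=eyes.camera_model("wrist");im=eyes.grab_frame("wrist"); cv2.imwrite("pics/w1.png",im[:,:,::-1]); np.save("w1.npy",m,allow_pickle=True)
print(m, ctrl.sense()["tool_rot"])
E
```

```text
pos [ 0.4649 -0.0048  0.3273] yaw -5.89 t 2.1 shift mm [ 9.6 -5.8 27.3]
turn z 0.11
{'K': array([[405.41611466,   0.        , 323.08710228],
       [  0.        , 405.41611466, 245.58359751],
       [  0.        ,   0.        ,   1.        ]]), 'origin': array([ 0.5428973 , -0.01264024,  0.48853929]), 'orientation': array([ 1.96345791, -2.17652483, -0.31792903])} [-3.13753525e+00  1.56186187e-01  1.15289321e-03]
```

View pics/w1.png

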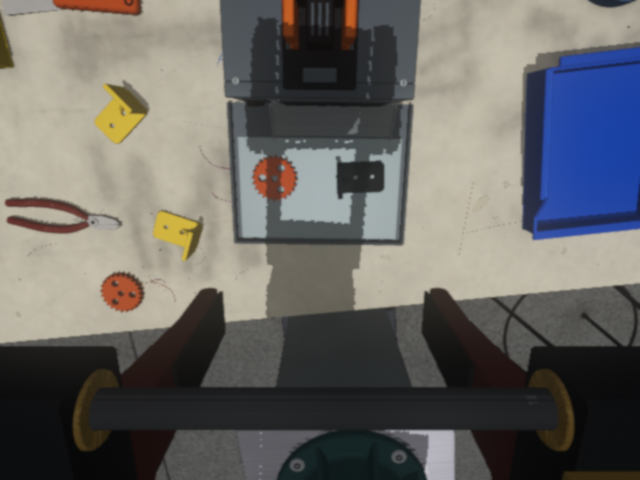

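Wrist view: the gear is at (275,178) and the black bracket at (360,177), with its upright along its left edge (338,157–198). The cassette catches are at (290,22) and (350,22), and the bin is at (590,140).

```bash
python3 - <<'E'
from h import *
m=np.load("w1.npy",allow_pickle=True).item(); im=cv2.imread("pics/w1.png")[:,:,::-1].copy()
print("nadir",proj(m,m["origin"]-[0,0,.4]).round(1), "fwd",R.from_rotvec(m["orientation"]).as_matrix()[:,2].round(3))
b,l=blobs(im,(3,140,60),(16,255,255),100)
for c,s in b: print(c,s,onplane(m,c,.014)[0].round(4))
g=im[140:215,320:400].max(2); mk=(g<62).astype(np.uint8)
n,l,s,c=cv2.connectedComponentsWithStats(mk); i=1+s[1:,4].argmax(); print(s[i]+[320,140,0,0,0])
for y in range(0,75,4): x=np.where(l[y]==i)[0]; print(y+140, (x.min()+320,x.max()+320) if len(x) else '')
T=[(236,103),(409,103)]
cv2.imwrite("pics/w1c.png",cv2.resize(im[130:220,225:415,::-1],None,fx=4,fy=4,interpolation=cv2.INTER_CUBIC))
E
```

```text
nadir [[323.3 124.8]] fwd [-0.284  0.03  -0.958]
[101.4   5.1] [ 54   0  86  14 917] [0.685  0.2043 0.014 ]
[288.7  17.8] [282   0  15  39 504] [0.6533 0.0124 0.014 ]
[350.2  18.3] [343   0  15  39 512] [ 0.6463 -0.0516  0.014 ]
[274.3 177.4] [ 254  158   42   40 1047] [0.4904 0.0501 0.014 ]
[121.4 292.1] [ 102  274   40   37 1004] [0.3674 0.2623 0.014 ]
[ 337  161   46   37 1311]
140 
144 
148 
152 
156 
160 
164 (np.int64(338), np.int64(382))
168 (np.int64(338), np.int64(382))
172 (np.int64(338), np.int64(382))
176 (np.int64(337), np.int64(382))
180 (np.int64(338), np.int64(382))
184 (np.int64(338), np.int64(382))
188 (np.int64(338), np.int64(381))
192 (np.int64(338), np.int64(364))
196 (np.int64(339), np.int64(340))
200 
204 
208 
212
```

View pics/w1c.png

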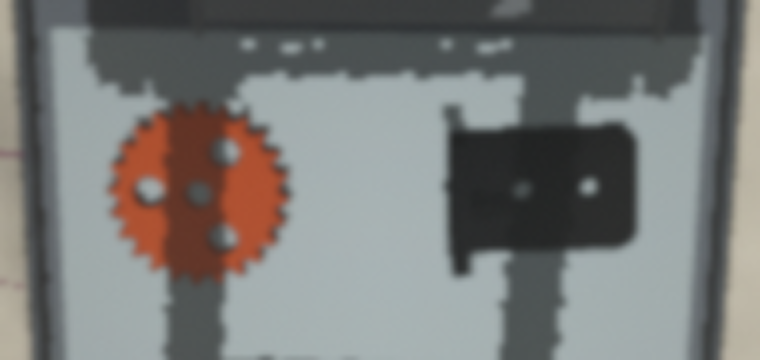

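```bash
python3 - <<'E'
from h import *
m=np.load("w1.npy",allow_pickle=True).item()
P=onplane(m,[(338.7,164),(340,181),(340.7,198)],.049);print(P.round(4)); d=P[0]-P[2];print(np.degrees(np.arctan2(d[1],d[0])))
print("bin top edge L",onplane(m,[(546,70),(543,222)],.05).round(3),"front",onplane(m,[(537,236),(640,226)],.03).round(3))
print("housing front top",onplane(m,[(223,96),(415,97)],.095).round(3), "tray front rim",onplane(m,[(236,241),(403,241)],.014).round(3))
print("pads",onplane(m,[(283,20),(358,20)],.12).round(4))
p=P[1]; delta([p[0],p[1],.13],84)
E
```

```text
[[ 0.5013 -0.0248  0.049 ]
 [ 0.4832 -0.0246  0.049 ]
 [ 0.4647 -0.0236  0.049 ]]
-1.8505040952756484
bin top edge L [[ 0.572 -0.239  0.05 ]
 [ 0.415 -0.244  0.05 ]] front [[ 0.393 -0.249  0.03 ]
 [ 0.393 -0.367  0.03 ]]
housing front top [[ 0.577  0.076  0.095]
 [ 0.558 -0.098  0.095]] tray front rim [[ 0.419  0.107  0.014]
 [ 0.398 -0.095  0.014]]
pads [[ 0.6276  0.0116  0.12  ]
 [ 0.6213 -0.0491  0.12  ]]
pos [ 0.4649 -0.0049  0.3274] yaw -5.7 t 2.15 shift mm [ 20.3  17.8 197.4]
turn z -89.7
```

{"method": "send_rows", "body": {"series": [[20,18,12,0,0,0,66],[0,0,12,0,0,-8.3,66],[0,0,12,0,0,-8.3,66],[0,0,12,0,0,-8.3,66],[0,0,12,0,0,-8.3,66]]}}

```text
time: 2.65
ee_pos: [0.4831, -0.0251, 0.267]
tool_rot: [-3.049, -0.757, 0.001]
wrist_force: [0.0, -0.2, -1.1]
finger_gap: 0.0657
gripper_force: 0.0
```

{"method": "send_rows", "body": {"series": [[0,0,12,0,0,-8.3,66],[0,0,12,0,0,-8.3,66],[0,0,12,0,0,-8.3,66],[0,0,12,0,0,-8.3,66],[0,0,12,0,0,-8.3,66]]}}

```text
time: 3.15
ee_pos: [0.4831, -0.025, 0.2071]
tool_rot: [-2.583, -1.788, 0.0]
wrist_force: [0.1, 0.3, -0.2]
finger_gap: 0.0662
gripper_force: 0.0
```

{"method": "send_rows", "body": {"series": [[0,0,12,0,0,-8.3,66],[0,0,12,0,0,-8.3,66],[0,0,0,0,0,0,66]]}}

```text
time: 3.45
ee_pos: [0.4819, -0.0247, 0.1822]
tool_rot: [-2.302, -2.134, 0.003]
wrist_force: [-0.4, 0.7, 0.5]
finger_gap: 0.0661
gripper_force: 0.0
```

```bash
python3 - <<'E'
from h import *
delta([.4832,-.0245,.027],86); print(ctrl.sense()["joint_positions"].round(2), ctrl.sense()["finger_gap"])
E
```

```text
pos [ 0.4819 -0.0247  0.1822] yaw 85.67 t 3.45 shift mm [  0.2   1.8 155.2]
turn z -0.33
[-0.19  0.24  1.81  0.    1.1  -0.12] 0.0660998774264981
```

{"method": "send_rows", "body": {"series": [[0,1,30,0,0,0,66],[0,0,30,0,0,0,66],[0,0,30,0,0,0,66],[0,0,25,0,0,0,66],[0,0,20,0,0,0,66]]}}

```text
time: 3.95
ee_pos: [0.4843, -0.0251, 0.0478]
tool_rot: [-2.31, -2.128, 0.0]
wrist_force: [0.5, -1.2, 0.1]
finger_gap: 0.0663
gripper_force: 0.0
```

{"method": "send_rows", "body": {"series": [[0,0,10,0,0,0,66],[0,0,9,0,0,0,66],[0,0,0,0,0,0,30],[0,0,0,0,0,0,30],[0,0,0,0,0,0,30]], "grip_force": 12}}

```text
time: 4.45
ee_pos: [0.485, -0.0251, 0.0305]
tool_rot: [2.307, 2.13, 0.002]
wrist_force: [1.2, -0.9, 0.1]
finger_gap: 0.0455
gripper_force: 0.0
```

{"method": "send_rows", "body": {"series": [[0,0,0,0,0,0,30],[0,0,0,0,0,0,30]]}}

```text
time: 4.65
ee_pos: [0.4848, -0.0251, 0.0303]
tool_rot: [2.307, 2.131, 0.001]
wrist_force: [-0.6, 0.4, 4.8]
finger_gap: 0.0358
gripper_force: 12.0
```

{"method": "send_rows", "body": {"series": [[0,0,-15,0,0,0,30],[0,0,-25,0,0,0,30],[0,0,-30,0,0,0,30],[0,0,-30,0,0,0,30],[-20,4,0,0,0,0,30]]}}

```text
time: 5.15
ee_pos: [0.4888, -0.0445, 0.1334]
tool_rot: [2.302, 2.131, 0.007]
wrist_force: [0.6, -0.1, -0.5]
finger_gap: 0.0356
gripper_force: 12.0
```

{"method": "send_rows", "body": {"series": [[-40,8,0,0,0,0,30],[-40,8,0,0,0,0,30],[-40,8,0,0,0,0,30],[-40,8,0,0,0,0,30],[-40,8,0,0,0,0,30]]}}

```text
time: 5.65
ee_pos: [0.5106, -0.2494, 0.1299]
tool_rot: [2.308, 2.131, 0.0]
wrist_force: [1.0, 0.7, -0.3]
finger_gap: 0.0353
gripper_force: 12.0
```

{"method": "send_rows", "body": {"series": [[-32,7,0,0,0,0,30],[-15,3,0,0,0,0,30],[0,0,0,0,0,0,30]]}}

```text
time: 5.95
ee_pos: [0.5171, -0.297, 0.1296]
tool_rot: [2.31, 2.129, 0.0]
wrist_force: [-1.1, 1.0, -0.0]
finger_gap: 0.0352
gripper_force: 12.0
```

```bash
python3 - <<'E'
from h import *
delta([.52,-.295,.032],86); print(ctrl.sense()["finger_gap"])
im=eyes.grab_frame("scene"); cv2.imwrite("pics/s2.png",cv2.resize(im[100:330,220:480,::-1],None,fx=3,fy=2.6*3/2.6,interpolation=cv2.INTER_CUBIC)[:600])
E
```

```text
pos [ 0.5171 -0.297   0.1296] yaw 85.33 t 5.95 shift mm [ 2.2  2.6 97.6]
turn z -0.67
0.03517090882240927
```

View pics/s2.png

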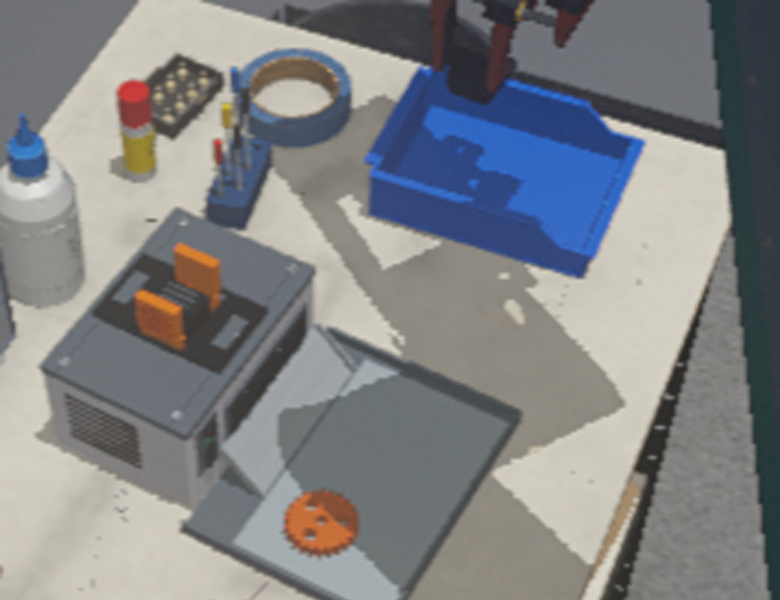

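The bracket is held upright over the bin (at about (470,80) in the crop), and the gear is still in the tray at (321,522). Lowering and releasing.

{"method": "send_rows", "body": {"series": [[0,0,20,0,0,0,30],[0,0,30,0,0,0,30],[0,0,25,0,0,0,30],[0,0,15,0,0,0,30],[0,0,6,0,0,0,30]]}}

```text
time: 6.5
ee_pos: [0.5154, -0.2921, 0.032]
tool_rot: [-2.303, -2.13, 0.001]
wrist_force: [-0.8, -0.5, -0.7]
finger_gap: 0.0357
gripper_force: 12.0
```

{"method": "send_rows", "body": {"series": [[0,0,2,0,0,0,30],[0,0,0,0,0,0,48],[0,0,0,0,0,0,48],[0,0,0,0,0,0,48],[0,0,-10,0,0,0,48]]}}

```text
time: 7.0
ee_pos: [0.5163, -0.295, 0.0415]
tool_rot: [-2.307, -2.13, 0.0]
wrist_force: [-0.2, -0.8, -0.3]
finger_gap: 0.0478
gripper_force: 0.0
```

{"method": "send_rows", "body": {"series": [[0,0,-25,0,0,0,48],[0,0,-35,0,0,0,48],[0,0,-35,0,0,0,70],[0,0,-35,0,0,0,70],[0,0,0,0,0,0,70]]}}

```text
time: 7.5
ee_pos: [0.52, -0.2977, 0.178]
tool_rot: [2.3, 2.124, 0.003]
wrist_force: [1.4, -0.3, 0.2]
finger_gap: 0.0677
gripper_force: 0.0
```

```bash
python3 - <<'E'
from h import *
delta([.4904,.0501,.17],-6); print(ctrl.sense()["finger_gap"])
E
```

```text
pos [ 0.52   -0.2977  0.178 ] yaw 85.45 t 7.5 shift mm [344.4 -57.2   5.6]
turn z 91.45
0.06774702708306243
```

{"method": "send_rows", "body": {"series": [[38,-6.4,0,0,0,0,76],[38,-6.4,0,0,0,0,76],[38,-6.4,0,0,0,0,76],[38,-6.4,0,0,0,0,76],[38,-6.4,0,0,0,0,76]]}}

```text
time: 8.0
ee_pos: [0.4994, -0.1021, 0.1717]
tool_rot: [-2.308, -2.131, -0.0]
wrist_force: [0.8, 1.5, -0.7]
finger_gap: 0.0756
gripper_force: 0.0
```

{"method": "send_rows", "body": {"series": [[38,-6.4,0,0,0,0,76],[38,-6.4,0,0,0,0,76],[38,-6.4,0,0,0,0,76],[38,-6.4,0,0,0,0,76],[0,0,0,0,0,8.3,76]]}}

```text
time: 8.5
ee_pos: [0.4851, 0.0539, 0.1716]
tool_rot: [-2.453, -1.96, -0.0]
wrist_force: [-0.9, -0.3, 0.6]
finger_gap: 0.0761
gripper_force: 0.0
```

{"method": "send_rows", "body": {"series": [[0,0,0,0,0,8.3,76],[0,0,0,0,0,8.3,76],[0,0,0,0,0,8.3,76],[0,0,0,0,0,8.3,76],[0,0,0,0,0,8.3,76]]}}

```text
time: 9.0
ee_pos: [0.4862, 0.05, 0.1717]
tool_rot: [-2.993, -0.953, 0.0]
wrist_force: [-0.3, -0.8, 0.2]
finger_gap: 0.0762
gripper_force: 0.0
```

{"method": "send_rows", "body": {"series": [[0,0,0,0,0,8.3,76],[0,0,0,0,0,8.3,76],[0,0,0,0,0,8.3,76],[0,0,0,0,0,8.3,76],[0,0,0,0,0,8.3,76]]}}

```text
time: 9.5
ee_pos: [0.4862, 0.05, 0.1717]
tool_rot: [-3.137, 0.17, 0.0]
wrist_force: [0.5, -0.1, -0.8]
finger_gap: 0.0763
gripper_force: 0.0
```

```bash
python3 - <<'E'
from h import *
ctrl.sense(); m=eyes.camera_model("wrist"); im=eyes.grab_frame("wrist"); cv2.imwrite("pics/w3.png",im[:,:,::-1])
b,l=blobs(im,(3,140,60),(16,255,255),150)
for c,s in b: print(c,s,onplane(m,c,.014)[0].round(4), onplane(m,c,.134)[0].round(4))
delta([.4904,.0501,.007],-6); print(ctrl.sense()["joint_positions"].round(2))
E
```

```text
[380.8  10.2] [370   0  28  27 483] [ 0.6363 -0.0065  0.014 ] [0.6092 0.0117 0.134 ]
[474.7  11.2] [451   0  58  30 928] [ 0.6286 -0.0718  0.014 ] [ 0.6043 -0.0291  0.134 ]
[322.5 221.3] [ 292  191   62   62 2461] [0.4902 0.0505 0.014 ] [0.518  0.0472 0.134 ]
pos [0.4862 0.05   0.1716] yaw -6.61 t 9.55 shift mm [  4.2  -0.6 164.6]
turn z -0.61
[-0.04  0.26  1.81  0.    1.08  1.65]
```

View pics/w3.png

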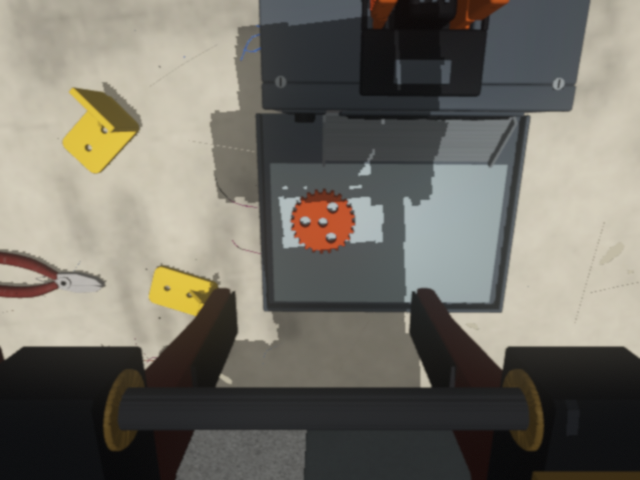

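Wrist view: the gear is at (322,221), with the tray's left rim at column 263 close by. I use a narrow opening so the finger clears the rim.

{"method": "send_rows", "body": {"series": [[4,0,30,0,0,-0.6,59],[0,0,35,0,0,0,59],[0,0,35,0,0,0,59],[0,0,25,0,0,0,59],[0,0,15,0,0,0,59]]}}

```text
time: 10.05
ee_pos: [0.4891, 0.0496, 0.0298]
tool_rot: [-3.138, 0.139, 0.005]
wrist_force: [0.9, -0.6, 0.4]
finger_gap: 0.059
gripper_force: 0.0
```

{"method": "send_rows", "body": {"series": [[0,0,0,0,0,0,59],[0,0,0,0,0,0,59]]}}

```text
time: 10.25
ee_pos: [0.4905, 0.0496, 0.0318]
tool_rot: [-3.138, 0.142, 0.001]
wrist_force: [0.2, -0.2, -0.2]
finger_gap: 0.0591
gripper_force: 0.0
```

```bash
python3 - <<'E'
from h import *
delta([.4904,.0498,.008],-6); print(ctrl.sense()["finger_gap"])
E
```

```text
pos [0.4905 0.0496 0.0318] yaw -5.17 t 10.25 shift mm [-0.1 -0.1 23.8]
turn z 0.83
0.05908174732059383
```

{"method": "send_rows", "body": {"series": [[0,0,8,0,0,0.5,59],[0,0,8,0,0,0,59],[0,0,5,0,0,0,59],[0,0,3,0,0,0,59],[0,0,0,0,0,0,46]], "grip_force": 12}}

```text
time: 10.75
ee_pos: [0.4902, 0.0497, 0.0073]
tool_rot: [-3.138, 0.157, 0.001]
wrist_force: [-0.2, -0.6, 0.8]
finger_gap: 0.0539
gripper_force: 0.0
```

{"method": "send_rows", "body": {"series": [[0,0,0,0,0,0,46],[0,0,0,0,0,0,46],[0,0,0,0,0,0,46]]}}

```text
time: 11.05
ee_pos: [0.4908, 0.0497, 0.0079]
tool_rot: [-3.138, 0.157, -0.001]
wrist_force: [-0.2, 0.3, -0.5]
finger_gap: 0.0514
gripper_force: 12.0
```

{"method": "send_rows", "body": {"series": [[0,0,-10,0,0,0,46],[0,0,-25,0,0,0,46],[0,0,-40,0,0,0,46],[0,0,-45,0,0,0,46],[-1.5,30,0,0,0,0,46]]}}

```text
time: 11.55
ee_pos: [0.4909, 0.0212, 0.1337]
tool_rot: [-3.137, 0.153, -0.018]
wrist_force: [1.5, -0.9, -0.4]
finger_gap: 0.0512
gripper_force: 12.0
```

{"method": "send_rows", "body": {"series": [[-1.5,41,0,0,0,0,46],[-1.5,41,0,0,0,0,46],[-1.5,41,0,0,0,0,46],[-1.5,41,0,0,0,0,46],[-1.5,41,0,0,0,0,46]]}}

```text
time: 12.05
ee_pos: [0.4577, -0.1849, 0.1286]
tool_rot: [3.137, -0.157, 0.001]
wrist_force: [1.2, -0.3, -0.9]
finger_gap: 0.0512
gripper_force: 12.0
```

{"method": "send_rows", "body": {"series": [[-1.5,41,0,0,0,0,46],[-1.5,41,0,0,0,0,46],[-1.5,41,0,0,0,0,46],[-1,12,0,0,0,0,46],[0,0,0,0,0,0,46]]}}

```text
time: 12.55
ee_pos: [0.4389, -0.3187, 0.1282]
tool_rot: [3.137, -0.162, 0.001]
wrist_force: [0.1, 0.3, -0.1]
finger_gap: 0.0515
gripper_force: 12.0
```

```bash
python3 - <<'E'
from h import *
delta([.442,-.315,.013],-6); print(ctrl.sense()["finger_gap"])
m=eyes.camera_model("wrist"); im=eyes.grab_frame("wrist"); cv2.imwrite("pics/w4.png",im[:,:,::-1])
E
```

```text
pos [ 0.4389 -0.3187  0.1282] yaw -5.9 t 12.55 shift mm [  2.6  -4.1 115.2]
turn z 0.1
0.051479853335345264
```

View pics/w4.png

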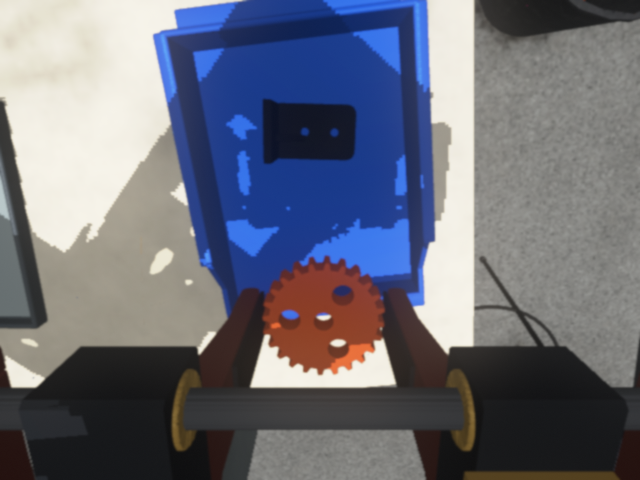

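```bash
python3 - <<'E'
from h import *
m=eyes.camera_model("wrist")
print(onplane(m,[(232,303),(415,293),(195,50),(405,25)],.004).round(3),onplane(m,[(265,160),(355,158)],.01).round(3))
print(onplane(m,[(225,307),(424,303)],.03).round(3),onplane(m,[(165,35),(428,5)],.05).round(3))
E
```

```text
[[ 0.394 -0.242  0.004]
 [ 0.388 -0.381  0.004]
 [ 0.571 -0.247  0.004]
 [ 0.572 -0.382  0.004]] [[ 0.498 -0.283  0.01 ]
 [ 0.493 -0.344  0.01 ]]
[[ 0.403 -0.244  0.03 ]
 [ 0.391 -0.382  0.03 ]] [[ 0.571 -0.245  0.05 ]
 [ 0.571 -0.385  0.05 ]]
```

Wrist view: the bracket stands in the bin at (310,132), and the gear is held at (323,315) above the bin's front half. There is room at x=0.445, so I lower it and release.

{"method": "send_rows", "body": {"series": [[5,-4,25,0,0,0,46],[0,0,35,0,0,0,46],[0,0,30,0,0,0,46],[0,0,17,0,0,0,46],[0,0,7,0,0,0,46]]}}

```text
time: 13.1
ee_pos: [0.4435, -0.3103, 0.0121]
tool_rot: [-3.135, 0.154, 0.005]
wrist_force: [-0.6, 0.3, -0.4]
finger_gap: 0.0514
gripper_force: 12.0
```

{"method": "send_rows", "body": {"series": [[0,0,2,0,0,0,46],[0,0,0,0,0,0,64],[0,0,0,0,0,0,64],[0,0,-5,0,0,0,64],[0,0,-20,0,0,0,64]]}}

```text
time: 13.6
ee_pos: [0.4437, -0.3128, 0.0364]
tool_rot: [-3.136, 0.158, 0.003]
wrist_force: [0.6, -0.2, -0.2]
finger_gap: 0.0637
gripper_force: 0.0
```

{"method": "send_rows", "body": {"series": [[0,0,-40,0,0,0,87],[0,0,-45,0,0,0,87],[0,0,-45,0,0,0,87],[0,0,-45,0,0,0,87],[0,0,-35,0,0,0,87]]}}

```text
time: 14.1
ee_pos: [0.4449, -0.314, 0.2508]
tool_rot: [3.135, -0.158, 0.005]
wrist_force: [-0.2, -0.5, -0.2]
finger_gap: 0.0867
gripper_force: 0.0
```

```bash
python3 - <<'E'
from h import *
delta([.56,-.012,.25],-6)
im=eyes.grab_frame("wrist"); m=eyes.camera_model("wrist")
b,l=blobs(im,(3,140,60),(16,255,255),150)
for c,s in b: print(c,s,onplane(m,c,.014)[0].round(4))
E
```

```text
pos [ 0.4449 -0.314   0.2508] yaw -5.76 t 14.1 shift mm [  84.2 -312.     0.4]
turn z 0.24
[542.3  12.6] [535   0  15  26 191] [ 0.6037 -0.53    0.014 ]
[324.8 211.7] [ 300  186   46   47 1052] [ 0.4437 -0.3187  0.014 ]
```

{"method": "send_rows", "body": {"series": [[8,-38,-3,0,0,0,87],[8,-38,-3,0,0,0,87],[8,-38,-3,0,0,0,87],[8,-38,-3,0,0,0,87],[8,-38,-3,0,0,0,87]]}}

```text
time: 14.65
ee_pos: [0.5034, -0.1271, 0.2626]
tool_rot: [3.137, -0.158, 0.002]
wrist_force: [1.2, -0.5, 0.0]
finger_gap: 0.087
gripper_force: 0.0
```

{"method": "send_rows", "body": {"series": [[8,-38,-3,0,0,0,87],[8,-38,-3,0,0,0,87],[8,-38,-3,0,0,0,87],[0,0,0,0,0,0,87],[0,0,0,0,0,0,87]]}}

```text
time: 15.15
ee_pos: [0.5385, -0.017, 0.2712]
tool_rot: [3.137, -0.154, 0.001]
wrist_force: [-0.1, -0.4, -0.3]
finger_gap: 0.0866
gripper_force: 0.0
```

```bash
python3 - <<'E'
from h import *
delta([.623,-.0175,.2],-6)
m=eyes.camera_model("wrist"); im=eyes.grab_frame("wrist"); np.save("w5.npy",m,allow_pickle=True); cv2.imwrite("pics/w5.png",im[:,:,::-1])
print("nadir",proj(m,m["origin"]-[0,0,.4]).round(1))
b,l=blobs(im,(3,140,60),(16,255,255),150)
for c,s in b: print(c,s,onplane(m,c,.134)[0].round(4))
E
```

```text
pos [ 0.5385 -0.017   0.2712] yaw -5.63 t 15.15 shift mm [84.1 -7.8 71.3]
turn z 0.37
nadir [[323.1 125.5]]
[72. 68.] [  25   54   95   29 2047] [0.6704 0.1419 0.134 ]
[279.8 111. ] [272  86  17  50 802] [0.629  0.0049 0.134 ]
[347.2 111.7] [340  87  16  50 700] [ 0.6239 -0.042   0.134 ]
[598.9 262. ] [ 576  241   47   43 1275] [ 0.494  -0.2277  0.134 ]
```

View pics/w5.png

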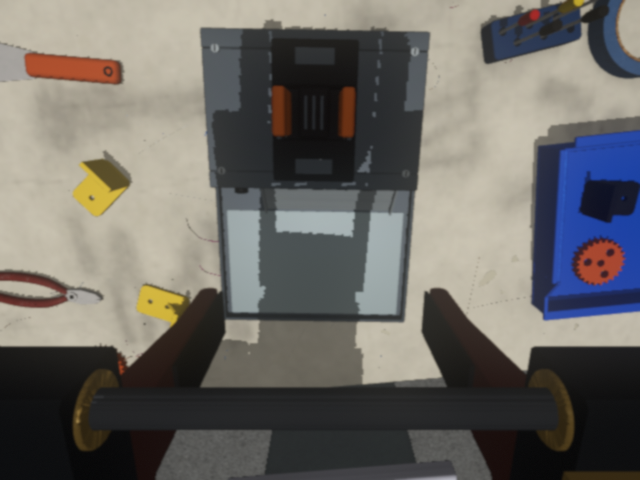

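Wrist view: the bracket and gear are in the bin at (610,200) and (600,262). The cassette catches span columns 272–356 at row 111, with the unit clear around them.

```bash
python3 - <<'E'
from h import *
m=np.load("w5.npy",allow_pickle=True).item()
P=onplane(m,[(271.7,111),(356.3,111.5)],.134);print(P.round(4),P.mean(0).round(4),np.linalg.norm(P[0]-P[1]))
c=P.mean(0); delta([.6255,c[1],.15],-6.1)
# two-view: wrist & scene centroids of pads
def ray(m,px): 
    d=R.from_rotvec(m["orientation"]).as_matrix()@np.linalg.inv(m["K"])@[*px,1]; return m["origin"],d/np.linalg.norm(d)
ms=eyes.camera_model("scene")
for a,b in (((279.8,111),(273,205.4)),((347.2,111.7),(285.7,189.7))):
    o1,d1=ray(m,a);o2,d2=ray(ms,b)
    t=np.linalg.lstsq(np.c_[d1,-d2],o2-o1,rcond=None)[0];print(((o1+d1*t[0]+o2+d2*t[1])/2).round(4),np.linalg.norm(o1+d1*t[0]-o2-d2*t[1]).round(4))
E
```

```text
[[ 0.6295  0.0105  0.134 ]
 [ 0.6234 -0.0483  0.134 ]] [ 0.6264 -0.0189  0.134 ] 0.059161452800490774
pos [ 0.5383 -0.0178  0.271 ] yaw -5.71 t 15.2 shift mm [ 86.9  -7.6 121. ]
turn z 0.39
[0.6285 0.006  0.1169] 0.0026
[ 0.6233 -0.0436  0.1164] 0.0022
```

{"method": "send_rows", "body": {"series": [[30,-3,0,0,0,0.4,87],[35,-3,0,0,0,0,87],[22,-2,20,0,0,0,87],[0,0,40,0,0,0,87],[0,0,35,0,0,0,87]]}}

```text
time: 15.7
ee_pos: [0.6264, -0.0208, 0.1746]
tool_rot: [3.136, -0.172, 0.001]
wrist_force: [0.5, -0.2, -0.7]
finger_gap: 0.0868
gripper_force: 0.0
```

{"method": "send_rows", "body": {"series": [[0,0,15,0,0,0,87],[0,0,0,0,0,0,87],[0,0,0,0,0,0,87]]}}

```text
time: 16.0
ee_pos: [0.626, -0.02, 0.1611]
tool_rot: [3.137, -0.171, -0.0]
wrist_force: [0.8, -0.0, 1.3]
finger_gap: 0.0867
gripper_force: 0.0
```

```bash
python3 - <<'E'
from h import *
delta([.6255,-.0188,.104],-6.1)
im=eyes.grab_frame("wrist"); cv2.imwrite("pics/w6.png",im[:,:,::-1])
E
```

```text
pos [ 0.626  -0.02    0.1611] yaw -6.24 t 16.0 shift mm [-0.6 -1.2 57.1]
turn z -0.14
```

View pics/w6.png

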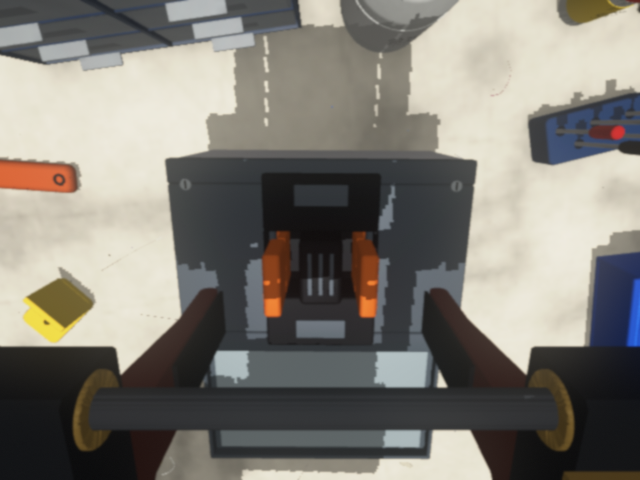

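The catches (columns 263–378) sit centred between the fingers (224–424). Descend and pinch.

{"method": "send_rows", "body": {"series": [[0,-1,20,0,0,0,87],[0,0,20,0,0,0,87],[0,0,11,0,0,0,87],[0,0,5,0,0,0,87],[0,0,0,0,0,0,62]]}}

```text
time: 16.55
ee_pos: [0.6263, -0.0178, 0.105]
tool_rot: [-3.137, 0.169, -0.0]
wrist_force: [-0.8, 0.5, -0.2]
finger_gap: 0.0818
gripper_force: 0.0
```

{"method": "send_rows", "body": {"series": [[0,0,0,0,0,0,62],[0,0,0,0,0,0,62],[0,0,0,0,0,0,62],[0,0,0,0,0,0,40],[0,0,0,0,0,0,40]], "grip_force": 35}}

```text
time: 17.05
ee_pos: [0.6265, -0.0177, 0.1052]
tool_rot: [3.137, -0.168, 0.001]
wrist_force: [-0.8, -0.1, 3.1]
finger_gap: 0.0495
gripper_force: 5.1
```

{"method": "send_rows", "body": {"series": [[0,0,0,0,0,0,40],[0,0,0,0,0,0,40],[0,0,0,0,0,0,40]]}}

```text
time: 17.35
ee_pos: [0.6265, -0.0179, 0.1056]
tool_rot: [3.137, -0.168, 0.002]
wrist_force: [-2.0, -0.7, 7.1]
finger_gap: 0.0406
gripper_force: 32.0
```

{"method": "send_rows", "body": {"series": [[0,0,0,0,0,0,34],[0,0,0,0,0,0,34]]}}

```text
time: 17.55
ee_pos: [0.6265, -0.0179, 0.1056]
tool_rot: [3.137, -0.168, 0.002]
wrist_force: [-1.4, -2.1, 7.0]
finger_gap: 0.0405
gripper_force: 35.0
```

```bash
python3 - <<'E'
from h import *
s=ctrl.sense();print(s["wrist_force"].round(1),s["ft_torque"].round(2),s["finger_gap"],s["gripper_force"])
im=eyes.grab_frame("wrist"); cv2.imwrite("pics/w7.png",cv2.resize(im[180:380,200:440,::-1],None,fx=3,fy=3))
E
```

```text
[-1.4 -2.1  7. ] [-0.13  0.33 -0.05] 0.040453308661776245 35.049903988838196
```

View pics/w7.png

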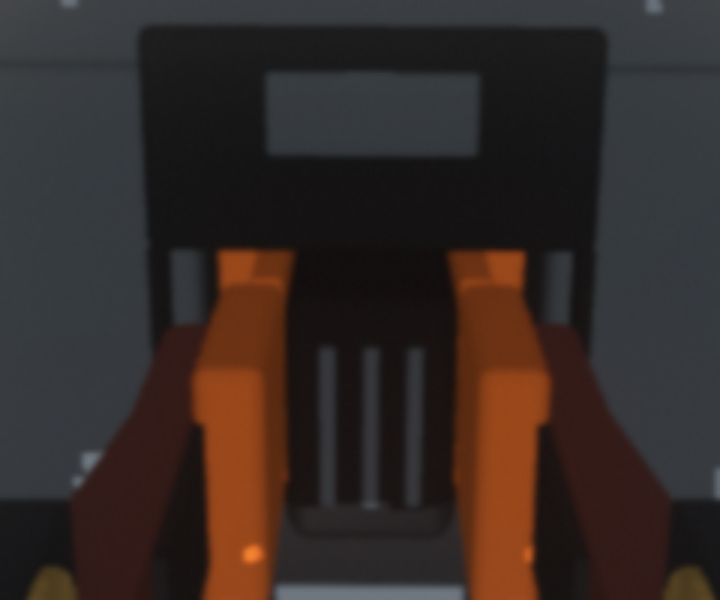

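Both fingers hold the catches symmetrically, pressed against the core. Lifting gently first.

{"method": "send_rows", "body": {"series": [[0,0,-1,0,0,0,34],[0,0,-2,0,0,0,34],[0,0,-3,0,0,0,34],[0,0,-4,0,0,0,34],[0,0,-4,0,0,0,34]]}}

```text
time: 18.1
ee_pos: [0.6259, -0.0176, 0.1187]
tool_rot: [-3.137, 0.168, 0.001]
wrist_force: [0.5, 0.4, -2.5]
finger_gap: 0.0402
gripper_force: 35.0
```

Force is just the cassette's weight (−2.5 N), so it is unlatched and rising freely.

{"method": "send_rows", "body": {"series": [[0,0,-6,0,0,0,34],[0,0,-8,0,0,0,34],[0,0,-8,0,0,0,34],[0,0,-8,0,0,0,34],[0,0,-8,0,0,0,34]]}}

```text
time: 18.6
ee_pos: [0.6262, -0.0177, 0.1576]
tool_rot: [-3.137, 0.168, -0.001]
wrist_force: [0.5, -0.6, -3.2]
finger_gap: 0.0402
gripper_force: 35.0
```

{"method": "send_rows", "body": {"series": [[0,0,-8,0,0,0,34],[0,0,-8,0,0,0,34],[0,0,-8,0,0,0,34],[0,0,-8,0,0,0,34],[0,0,-8,0,0,0,34]]}}

```text
time: 19.1
ee_pos: [0.626, -0.0176, 0.1973]
tool_rot: [-3.137, 0.168, 0.0]
wrist_force: [-0.5, -0.8, -3.8]
finger_gap: 0.0407
gripper_force: 35.0
```

{"method": "send_rows", "body": {"series": [[0,0,-8,0,0,0,34],[0,0,-8,0,0,0,34],[0,0,-8,0,0,0,34],[0,0,-6,0,0,0,34],[0,0,-3,0,0,0,34]]}}

```text
time: 19.6
ee_pos: [0.6264, -0.0177, 0.2305]
tool_rot: [-3.137, 0.168, -0.002]
wrist_force: [-0.3, 0.4, -2.5]
finger_gap: 0.04
gripper_force: 35.0
```

{"method": "send_rows", "body": {"series": [[0,0,0,0,0,0,34],[0,0,0,0,0,0,34],[0,0,0,0,0,0,34],[0,0,0,0,0,0,34],[0,0,0,0,0,0,34]]}}

```text
time: 20.1
ee_pos: [0.6259, -0.0176, 0.2294]
tool_rot: [-3.137, 0.168, 0.001]
wrist_force: [0.1, -0.1, -2.9]
finger_gap: 0.0401
gripper_force: 35.0
```

```bash
python3 - <<'E'
from h import *
im=eyes.grab_frame("side"); cv2.imwrite("pics/d8.png",cv2.resize(im[120:330,220:460,::-1],None,fx=2.8,fy=2.8))
s=ctrl.sense();print(s["wrist_force"].round(1),s["finger_gap"],s["gripper_force"],s["ee_pos"])
E
```

```text
[ 0.8 -0.  -2.1] 0.04053895174420373 34.963887333869934 [ 0.62597508 -0.01759856  0.22942401]
```

View pics/d8.png

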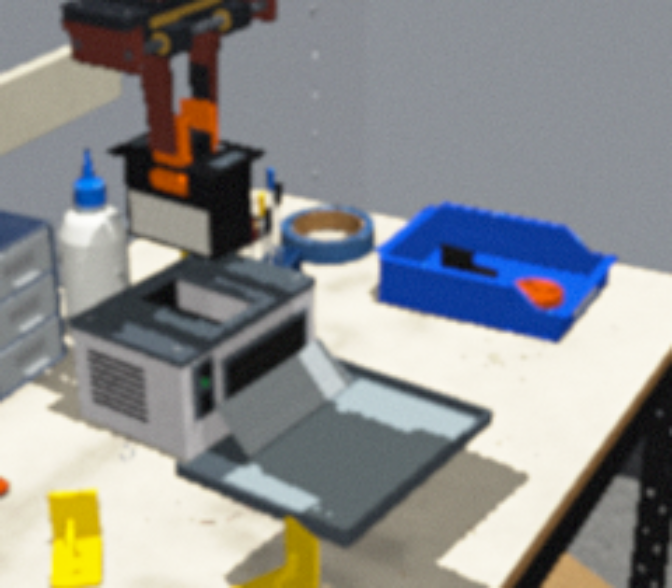

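The side view shows the cassette upright and clear above the well at (190,190). It rose 124 mm, so its bottom is about 54 mm above the unit's top. Both prints are in the bin. Handing in.

```bash
python3 -c "
from rig import workorder
print(workorder.job_done())"
```

```text
the job is handed in; nothing more can be done
None
```

The gear and the bracket are in the blue bin, and the arm is holding the cassette still and upright by both pinched catches, about 5 cm above the unit; I handed the job in at about 20 s.

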